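# Hand-crank the cassette lift of a cell separator after a power failure

## Task

The power is out and the cassette is stuck down in the cell separator. Take the hand crank off its parking post, fit it fully home on the square drive shaft in the machine's deck (feel for the square, do not force it), wind it clockwise until the cassette carrier comes up against its upper stop, and ease off there without straining the crank. Then lift the crank off, put it back fully down on its parking post and leave everything else where it is.

Things in the scene. Friction and masses are not known exactly. Their poses are not given: they have to be found in the camera images.
- crank: removable hand crank, about 0.3 kg. Origin: centre of the hub's underside, at the mouth of the socket; z up through the hub, x along the arm to the grip. In the hub's underside a blind square socket, 19.8 mm across, 26 mm deep, sides along x and y, sharp-edged. Flat arm 16 mm wide, 8 to 16 mm above the underside, from the hub along +x.
- hub_mid (a point): on the crank's vertical axis, 38 mm above its underside: the steel hub, a 32 x 32 mm block, 48 mm tall, sides along the crank's x and y. Its y faces can be gripped from 0 to 48 mm above the underside (the arm leaves from an x face).
- grip_mid (a point): middle of the crank's upright black round grip, on its axis: 22 mm diameter, axis 72 mm from the hub's axis, from 20 to 93 mm above the crank's underside (this point at 56 mm). It turns freely on its pin.
- shaft_seat (a point): on the machine: point on the vertical axis of the drive shaft, on top of its round flange (42 mm diameter, 12 mm above the deck, turns with it) where the seated crank's underside rests. It does not turn with the shaft: x and y are the machine's. The drive has about 0.22 N m of friction: some 3 N sideways at the grip turns it, and it stays where it is left.
- shaft_tip (a point): on the same axis, top of the steel shaft, 22.5 mm above shaft_seat; also fixed to the machine. The shaft is 18 mm square (0.9 mm clearance a side in the socket), its top 5 mm tapered to 13 mm square. Which way its faces point differs each time and is not measured: see or feel it. The crank goes on in any of the four quarter turns, within about 5 degrees.
- carrier_top (a point): top centre of the rigid cassette on the aluminium carrier plate (126 x 136 mm) beside the shaft (machine +x). Turning the shaft clockwise seen from above raises it 12.6 mm a turn; it is 9 mm above shaft_seat when fully down and 28 mm above it at the hard upper stop. At the start it is 5 to 11 mm above fully down.
- machine: the cell separator, white box with grey deck, about 400 x 360 mm, fixed. Origin under its middle at table height; x away from the sloped screen; deck 120 mm up. On the deck only the shaft and crank ever stand higher than 50 mm above it; within 85 mm of the shaft's axis it is bare but for the flange and shaft.
- post_seat (a point): on the accessory holder: point on the axis of the black round parking post, on top of the collar (42 mm diameter) where the parked crank's underside rests, 40 mm above the table. The post is 15 mm in diameter and stands 23 mm above this point; the crank may point any way on it.
- holder: accessory holder, fixed grey block 210 x 130 x 34 mm, origin centre of its underside; stands to the left or to the right of the machine
- tape: bystander: roll of paper tape, 52 mm diameter, 18 mm high, on the holder beside the post; origin centre of its underside
- clip: bystander: white plastic line clip, 58 mm long, on the left edge of the machine's deck; origin centre of its underside
- jar: bystander: white jar, 52 mm diameter, 60 mm tall, in the steel tray; origin centre of its underside
- vial: bystander: amber vial, 32 mm diameter, 55 mm tall, in the steel tray; origin centre of its underside
- dish: bystander: steel bowl, 110 mm diameter, 40 mm high, on the left of the table; origin centre of its underside
- pumpjar: bystander: clear bottle, 66 mm diameter, 150 mm tall, on the right of the table; origin centre of its underside
There are look-alikes about, which are no part of the job. What is shaped like the holder but blue is not meant.

How it is judged:
By the outcome, as a careful person would: the job done as asked, in the order asked, and still so for the second after the job is handed in, with the robot touching nothing.
It also fails if it takes over 72 s, if anything falls off the work surface, if the arm or the gripper's body presses on something with over 40 N, if the wrist force passes 120 N, or if a joint passes its speed limit or range.

## Robot

A 6-joint arm with a two-finger parallel gripper is mounted at the origin on the work surface. World frame = base frame: x ahead of the robot, y to its left, z up, the work surface at z = 0. Lengths are in m, angles in rad, forces in N, time in s.
With the tool pointing down it reaches from about 0.2 to 0.875 m from the base axis. Payload 3.4 kg.
Tool frame: the origin (TCP) lies between the finger pads; the fingertips stand 25 mm ahead of it and the grasp point (between the pads) lies 6 mm ahead of it (r.nose_length is the z of the fingertips in the tool frame, in m); z points along the fingers, x is the direction in which the jaws open and shut, and the axes are right-handed (so a half turn about z gives the same grasp; the last joint's range is limited). The gripper opens to 94 mm and grips with 3 to 60 N. Pads are 16 mm wide; open, the fingers measure 119 mm over their backs; the gripper's body (75 mm by 177 mm) begins 78 mm behind the grasp point.
Start: joints at [-1.402, 0.276, 1.505, -0, 1.361, -0.121], TCP at [0.164, -0.551, 0.23] pointing down, gripper open.
Joint ranges: [-2.89, 2.89], [-0.75, 2.08], [0.22, 2.7], [-1.18, 4.32], [0.11, 2.71], [-2.7, 2.7]. Speed limits (rad/s): [2.57, 2.57, 3.14, 3.14, 3.14, 3.14].

## Interface

Orientations are given as a unit quaternion [w, x, y, z].
In Python, from plant import r, gripper_to, inverse_kinematics, vision, models, telemetry gives the robot as it stands. Calls block until the motion is done:
- r.move_to(position, orientation): joint-space move of the TCP to a pose.
- r.move_l(position, rot=None, vel=0.15, guard=None): straight line of the TCP; rot=None keeps the orientation; vel is the mean speed in m/s. With guard (N) it stops when the force on the tool has changed by that much, and returns True; else False.
- r.movej(angles): joint-space move.
- gripper_to(opening, f_grip=None): finger opening in m; f_grip is the grip in N (None keeps the last); returns when the fingers have stopped.
- r.hold(seconds).
- inverse_kinematics(position, orientation): joint angles nearest the present ones, or None.
- vision.snapshot(name): name is "scene" or "top" or "wrist"; returns the picture (420x560x3 uint8, red, green, blue); there is no depth.
- vision.get_calibration(name): a dict with "fx", "fy", "cx", "cy" (pixels), "position" and "orientation" of the camera in the world. Camera axes: x right, y down, z forward; pixel columns grow to the right and rows downward; lengths in m; the calibration is good to about 2 mm. A picture is of the moment at which its call begins: read the wrist's pose just before it. get_calibration takes no time and is no camera call; for the wrist camera it gives the pose at the moment of the call.
A pose or a line that the arm cannot do raises r.PlanningError and nothing moves.
- r.sign_off(): hands the job in, once; it reports no verdict.
Trained networks look in the newest picture that a camera, given by its name, has taken for a name from the list of things; names that differ only in an ending like _2 or _b are one class to them, and where a whole thing is asked for, a point or a joint stands for the part that bears it (a point fixed in the world has none). Each returns a list of dicts, best first, with "score" (0 to 1); they miss things now and then, are a little off and sometimes report something else, mostly with a low value. They report only what shows in the picture. A call takes as long as a camera call. They do not tell look-alikes from the thing itself.
- models.boxes_of(thing, camera): "at" ([x, y, z] in m, in world coordinates, good to about 4 mm: the middle of the surface that is visible of it).
- models.regions_of(thing, camera): "pixels" (420x560 bool, what is visible of it).
- models.mark_of(thing, camera): "at" ([x, y, z] in m, in world coordinates, good to about 4 mm: a listed point, or the origin of a listed thing).
Readings, each from a call of its own:
- telemetry.current_t(): time.
- telemetry.current_joints(): joint angles.
- telemetry.current_dq(): joint speeds.
- telemetry.current_joint_efforts(): joint torques, N m.
- telemetry.current_ee_pos(): TCP position.
- telemetry.current_tool_rot(): TCP orientation.
- telemetry.current_wrist_force(): force on the tool from outside, world axes, zero at the start.
- telemetry.current_torque(): the same for the moment, N m.
- telemetry.current_opening(): finger opening in m.
Only numpy, scipy, OpenCV 4.12 (cv2) and the standard library are available. Lean on these libraries where they do the work, as an engineer would, in place of code of your own. Each camera call takes 0.05 s, during which the arm holds its last target.

## Working session

There is one attempt and no reset: what is moved stays moved. The work goes in short steps, each a Python script; the robot and the scene stay as the last script left them, time stands still between calls to the robot, and variables do not carry over. Pictures are saved under pics/ and viewed, and the job is handed in when it is done.

```bash
ls; mkdir -p pics; cat > h.py <<'E'
import numpy as np, cv2
from plant import r, gripper_to, inverse_kinematics, vision, models, telemetry
from scipy.spatial.transform import Rotation as R
def save(img,name,crop=None,scale=1):
    if crop: a,b,c,d=crop; img=img[b:d,a:c]
    img=cv2.resize(img,None,fx=scale,fy=scale,interpolation=cv2.INTER_CUBIC) if scale!=1 else img
    cv2.imwrite('pics/'+name,img[:,:,::-1])
def camR(c):
    q=c['orientation']; return R.from_quat([q[1],q[2],q[3],q[0]]).as_matrix()
def px2w(c,u,v,z):
    d=camR(c)@np.array([(u-c['cx'])/c['fx'],(v-c['cy'])/c['fy'],1]); p=np.array(c['position'])
    return p+d*(z-p[2])/d[2]
def w2px(c,P):
    q=camR(c).T@(np.array(P)-np.array(c['position'])); return np.array([c['fx']*q[0]/q[2]+c['cx'],c['fy']*q[1]/q[2]+c['cy']])
def down(yaw):
    # tool z down, tool x at angle yaw in world xy
    c,s=np.cos(yaw),np.sin(yaw)
    M=np.array([[c,s,0],[s,-c,0],[0,0,-1]]).T
    M=np.column_stack([[c,s,0],[s,-c,0],[0,0,-1]])
    q=R.from_matrix(M).as_quat(); return [q[3],q[0],q[1],q[2]]
E
python3 - <<'E'
from h import *
for n in ['scene','top','wrist']:
    save(vision.snapshot(n),n+'0.png',scale=1.4); print(n,vision.get_calibration(n))
for n in ['scene','top']:
    for t in ['crank','hub_mid','grip_mid','shaft_seat','shaft_tip','carrier_top','machine','post_seat','holder']:
        print(n,t,[(np.round(d['at'],4).tolist(),round(d['score'],2)) for d in models.mark_of(t,n)])
print(telemetry.current_t())
E
```

```text
pics
scene {'fx': 422.79413711427986, 'fy': 422.79413711427986, 'cx': 279.0292167240461, 'cy': 210.56265639189274, 'position': array([ 1.05336326, -0.87616242,  0.83173623]), 'orientation': array([-0.46576376,  0.84447022,  0.23350617, -0.12413316])}
top {'fx': 478.4150003046526, 'fy': 478.4150003046526, 'cx': 282.8081241689662, 'cy': 216.47385958154064, 'position': array([0.39986183, 0.07165475, 1.66063453]), 'orientation': array([-0.03378565,  0.71544995, -0.697406  ,  0.02479461])}
wrist {'fx': 305.37121832716434, 'fy': 305.37121832716434, 'cx': 276.6420267239165, 'cy': 212.88356048185162, 'position': array([ 0.24441725, -0.52676232,  0.3843099 ]), 'orientation': array([ 0.11561329,  0.79344623, -0.59122665, -0.08676229])}
scene crank [([0.5225, 0.3722, 0.0416], 0.6), ([0.7217, 0.0131, 0.1546], 0.42)]
scene hub_mid [([0.5219, 0.3742, 0.0795], 0.92), ([0.456, 0.3996, 0.0367], 0.65)]
scene grip_mid [([0.5929, 0.3505, 0.0947], 0.64)]
scene shaft_seat [([0.5612, 0.0356, 0.1289], 0.81)]
scene shaft_tip [([0.5629, 0.0319, 0.1561], 0.61)]
scene carrier_top [([0.7244, 0.0138, 0.156], 0.67
[... 249 characters left out ...]
069, 0.5786, -0.0042], 0.82), ([0.5342, 0.3707, -0.001], 0.76)]
top crank [([0.5245, 0.3726, 0.0368], 0.63)]
top hub_mid [([0.5175, 0.3742, 0.08], 0.6)]
top grip_mid [([0.5897, 0.3544, 0.1007], 0.63)]
top shaft_seat [([0.5608, 0.037, 0.1283], 0.69)]
top shaft_tip [([0.56, 0.0354, 0.1567], 0.68)]
top carrier_top [([0.7211, 0.0063, 0.1531], 0.69), ([0.3045, -0.3611, 0.0016], 0.62)]
top machine [([0.6195, 0.0213, -0.0009], 0.76), ([0.5184, 0.3761, 0.0378], 0.71)]
top post_seat [([0.3012, 0.5784, 0.0394], 0.93), ([0.5245, 0.3716, 0.0401], 0.91), ([0.5365, 0.3667, 0.0063], 0.39)]
top holder [([0.5338, 0.366, 0.0077], 0.92), ([0.3078, 0.5779, -0.0005], 0.79), ([0.4602, 0.4014, 0.0349], 0.56)]
1.05
```

View pics/scene0.png

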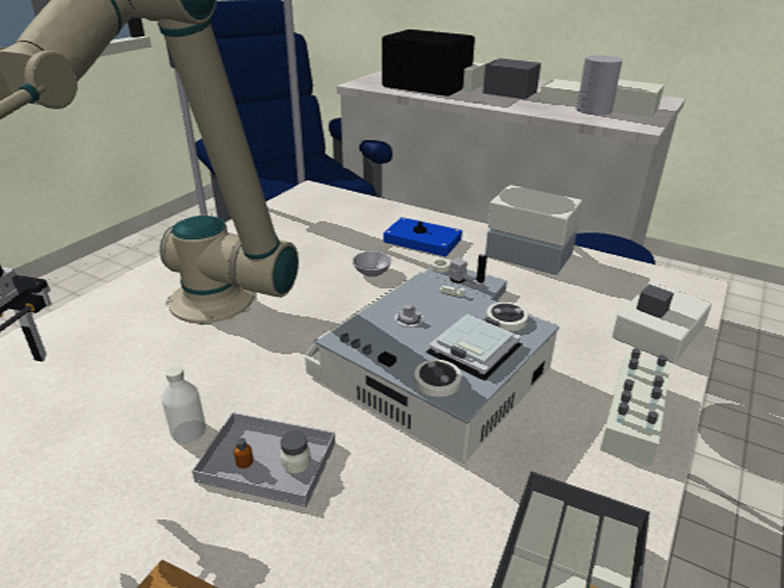

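View pics/top0.png

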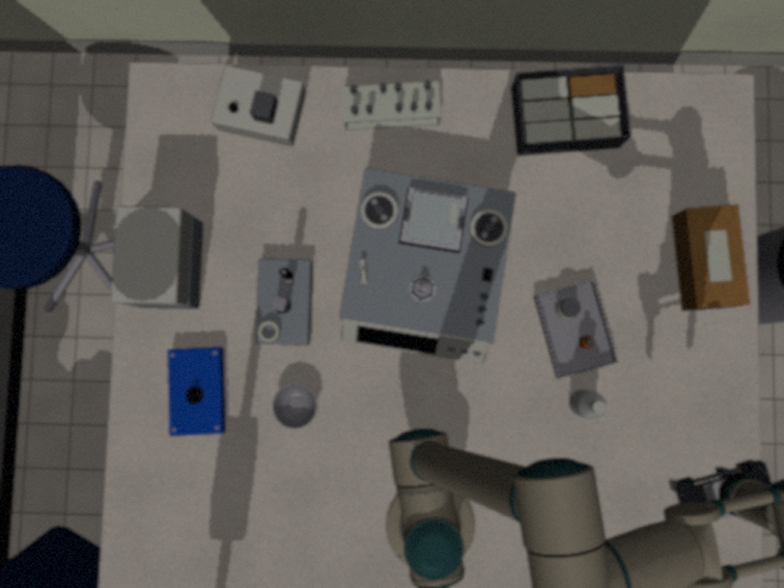

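```bash
cat >> h.py <<'E'
def toolR():
    q=telemetry.current_tool_rot(); return R.from_quat([q[1],q[2],q[3],q[0]]).as_matrix()
def yaw():
    M=toolR(); return np.arctan2(M[1,0],M[0,0])
E
python3 - <<'E'
from h import *
M=toolR(); c=vision.get_calibration('wrist'); p=np.array(telemetry.current_ee_pos())
off=M.T@(np.array(c['position'])-p); print(off, M.T@camR(c)); print(np.degrees(yaw()))
t0=telemetry.current_t()
# look at shaft: tool yaw with jaws along machine y-ish
for y in np.radians([-100,80,-10,170,90]):
    q=down(y); Mq=R.from_quat([q[1],q[2],q[3],q[0]]).as_matrix()
    P=np.array([0.5605,0.036,0.33])-(Mq@off)*[1,1,0]
    j=inverse_kinematics(P,q); print(np.degrees(y),P,None if j is None else np.round(j,2))
E
```

```text
[-0.00019327 -0.08369406 -0.15448084] [[ 9.99999929e-01 -2.78894887e-05  3.75729443e-04]
 [-8.08258654e-05  9.58158261e-01  2.86238956e-01]
 [-3.67991328e-04 -2.86238966e-01  9.58158191e-01]]
-73.39520477718686
-100.0 [0.47804388 0.05034299 0.33      ] [-0.04  0.09  1.5  -0.    1.55  1.71]
80.0 [0.64295612 0.02165701 0.33      ] [-0.07  0.35  1.16 -0.    1.64 -1.47]
-10.0 [ 0.54615701 -0.04645612  0.33      ] [-0.21  0.2   1.37 -0.    1.57 -0.04]
170.0 [0.57484299 0.11845612 0.33      ] None
90.0 [0.64419406 0.03619327 0.33      ] [-0.05  0.35  1.15 -0.    1.64 -1.62]
```

View pics/wrist0.png

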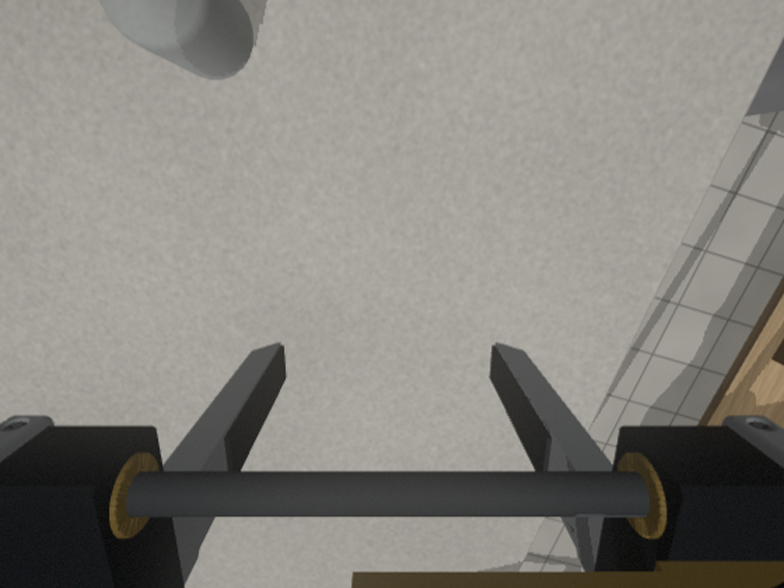

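```bash
cat >> h.py <<'E'
OFF=np.array([-0.0002,-0.0837,-0.1545])
def look(xy,z,y,ahead=0.0):
    """put wrist camera above xy, tcp height z; ahead = shift of the camera backwards (m)"""
    q=down(y); Mq=R.from_quat([q[1],q[2],q[3],q[0]]).as_matrix()
    P=np.array([xy[0],xy[1],z])-(Mq@OFF)*[1,1,0]-Mq@np.array([0,ahead,0])
    P=P-[0,0,0]
    r.move_to(P,q)
    c=vision.get_calibration('wrist'); return vision.snapshot('wrist'),c
E
python3 - <<'E'
from h import *
im,c=look([0.5605,0.036],0.26,np.radians(-10),0.03)
print(telemetry.current_t())
np.save('c1.npy',im); import pickle; pickle.dump(c,open('c1.pkl','wb'))
save(im,'w1.png',scale=1.4)
u=w2px(c,[0.5605,0.036,0.155]); print(u)
u=u.astype(int); save(im,'w1c.png',(u[0]-50,u[1]-40,u[0]+50,u[1]+40),8)
for t in ['shaft_seat','shaft_tip','carrier_top']:
    print(t,[(np.round(d['at'],4).tolist(),round(d['score'],2)) for d in models.mark_of(t,'wrist')])
E
```

```text
3.45
[276.24418587 157.87102553]
shaft_seat [([0.5592, 0.0333, 0.1352], 0.68)]
shaft_tip [([0.5624, 0.0364, 0.1523], 0.73), ([0.5603, 0.0337, 0.1323], 0.52)]
carrier_top [([0.7215, 0.012, 0.1513], 0.56)]
```

View pics/w1.png

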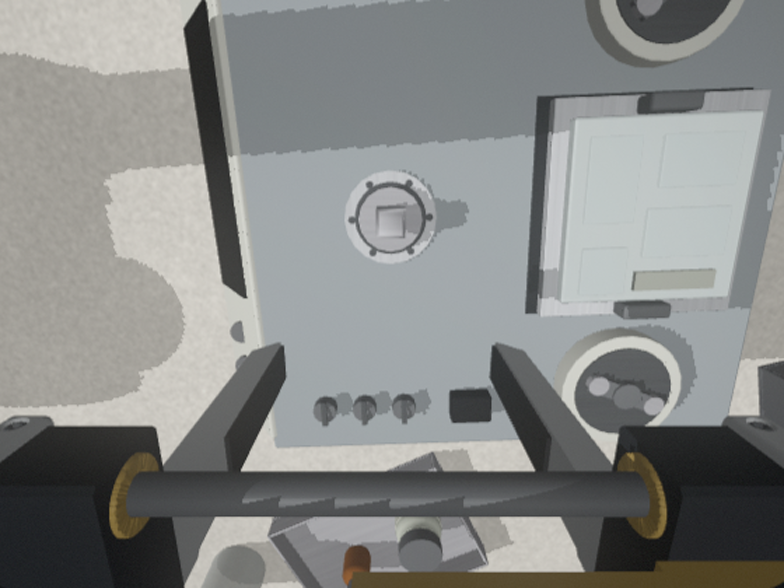

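View pics/w1c.png

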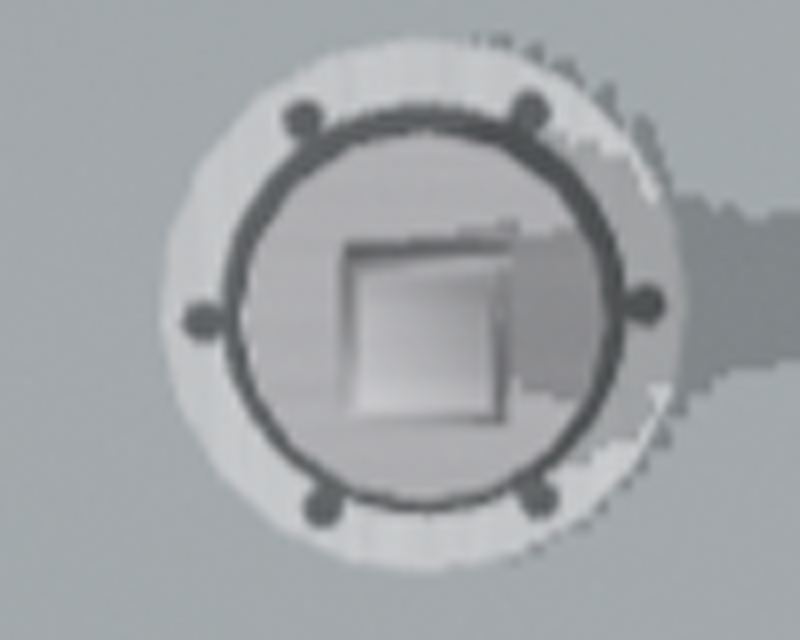

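```bash
python3 - <<'E'
from h import *
import pickle
im=np.load('c1.npy'); c=pickle.load(open('c1.pkl','rb'))
print('tip',px2w(c,226+53,117+41.9,0.1545)); print('flange',px2w(c,226+52.9,117+38.1,0.132))
g=im[140:178,258:302].astype(float).mean(2)
g=np.clip((g-110)/(240-110),0,1)*255
g=cv2.resize(g.astype(np.uint8),None,fx=15,fy=15,interpolation=cv2.INTER_LANCZOS4)
cv2.imwrite('pics/w1d.png',g)
E
```

```text
tip [0.56262775 0.03469182 0.1545    ]
flange [0.56283608 0.0354927  0.132     ]
```

View pics/w1d.png

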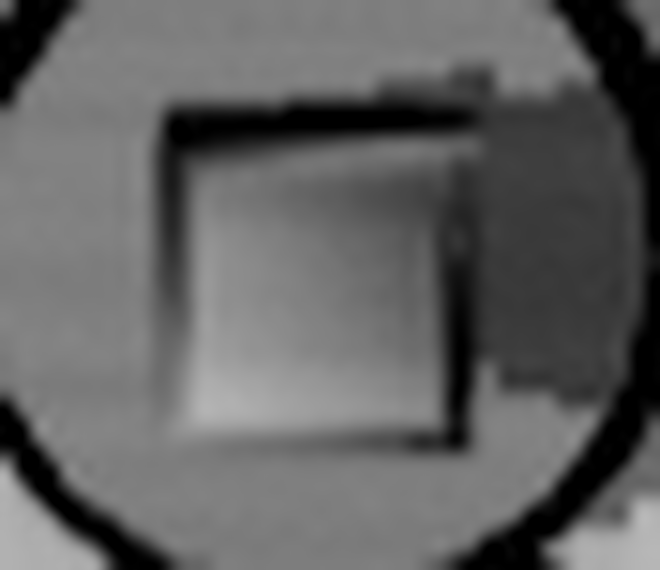

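```bash
python3 - <<'E'
from h import *
import pickle
im,c=look([0.521,0.3735],0.22,np.radians(73.5),0.05)
print(telemetry.current_t())
np.save('c2.npy',im); pickle.dump(c,open('c2.pkl','wb'))
save(im,'w2.png',scale=1.4)
print(w2px(c,[0.521,0.3735,0.088]),w2px(c,[0.591,0.3525,0.133]))
for t in ['crank','hub_mid','grip_mid','post_seat','tape']:
    print(t,[(np.round(d['at'],4).tolist(),round(d['score'],2)) for d in models.mark_of(t,'wrist')])
E
```

```text
5.075
[277.30014516 176.09591758] [277.12468132 268.01325805]
crank [([0.5222, 0.3725, 0.0367], 0.95)]
hub_mid [([0.5193, 0.3759, 0.0809], 0.63)]
grip_mid [([0.5917, 0.353, 0.0955], 0.92), ([0.621, 0.0255, 0.0015], 0.42)]
post_seat []
tape [([0.4581, 0.3973, 0.0377], 0.94)]
```

View pics/w2.png

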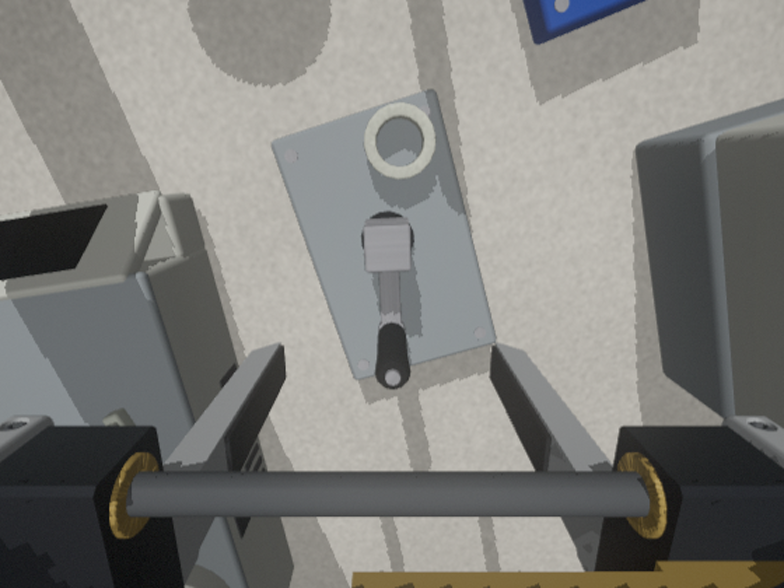

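```bash
python3 - <<'E'
from h import *
import pickle
im=np.load('c2.npy'); c=pickle.load(open('c2.pkl','rb'))
save(im,'w2c.png',(225,60,355,290),2.6)
h=px2w(c,276.4,175,0.088); g=px2w(c,280.4,269.3,0.133); print(h,g,np.linalg.norm((g-h)[:2]),np.degrees(np.arctan2(*(g-h)[[1,0]])))
E
```

```text
[0.5197579  0.37298198 0.088     ] [0.59300439 0.35489053 0.133     ] 0.07544765915347033 -13.87403926584597
```

View pics/w2c.png

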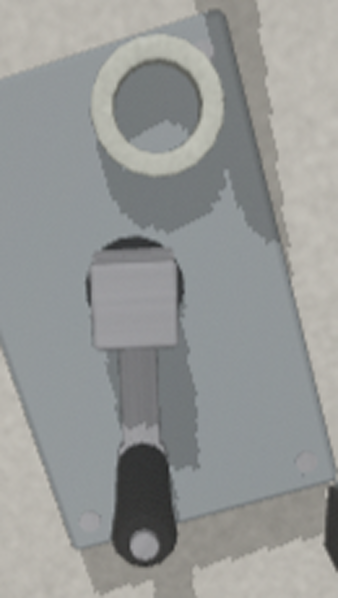

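```bash
python3 - <<'E'
from h import *
y=np.radians(76); q=down(y)
gripper_to(0.065,20)
r.move_to([0.5215,0.3727,0.15],q)
g=r.move_l([0.5215,0.3727,0.084],vel=0.12,guard=10)
print('guard',g,telemetry.current_ee_pos(),telemetry.current_wrist_force())
print(gripper_to(0.02,40),telemetry.current_opening(),telemetry.current_wrist_force())
im=vision.snapshot('wrist'); save(im,'w3.png',scale=1.4)
print(telemetry.current_t())
E
```

```text
guard False [0.52268925 0.37311143 0.08512368] [-0.5825949  -0.8561641  -0.05692081]
False 0.03162653381960924 [-1.08403129 -0.15585702  2.42780381]
7.7417
```

View pics/w3.png

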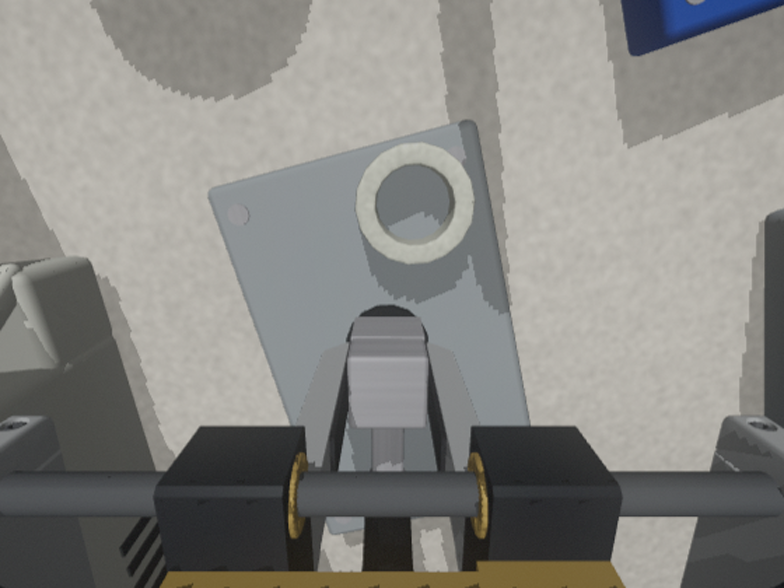

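```bash
python3 - <<'E'
from h import *
r.move_l([0.5227,0.3731,0.20],vel=0.2)
print(telemetry.current_ee_pos(),telemetry.current_wrist_force(),np.degrees(yaw()),telemetry.current_opening())
c=vision.get_calibration('wrist'); im=vision.snapshot('wrist'); save(im,'w4.png',(200,180,360,330),5)
p=np.array(telemetry.current_ee_pos());M=toolR()
for y in (-.018,-.016,-.014):
  for z in (-.003,.045):
    for x in(-.016,.016):
        print(y,z,x,w2px(c,p+M@[x,y,z]), (w2px(c,p+M@[x,y,z])-[200,180])*5)
print(telemetry.current_t())
E
```

```text
[0.52170833 0.37259492 0.19834945] [-0.88172717 -0.17672891 -3.84078016] 76.000816564527 0.031617200421840054
-0.018 -0.003 -0.016 [246.29726389 248.78661214] [231.48631945 343.93306069]
-0.018 -0.003 0.016 [305.739927   248.78628585] [528.69963498 343.93142926]
-0.018 0.045 -0.016 [252.91300139 220.99390863] [264.56500693 204.96954317]
-0.018 0.045 0.016 [299.36101314 220.99482864] [496.80506568 204.9741432 ]
-0.016 -0.003 -0.016 [246.40218465 252.20945852] [232.01092326 361.04729258]
-0.016 -0.003 0.016 [305.6385569  252.20894882] [528.19278451 361.04474409]
-0.016 0.045 -0.016 [252.97709313 223.74593387] [264.88546564 218.72966934]
-0.016 0.045 0.016 [299.29905358 223.74673535] [496.49526789 218.73367673]
-0.014 -0.003 -0.016 [246.50637968 255.60862902] [232.53189839 378.0431451 ]
-0.014 -0.003 0.016 [305.53788795 255.60793845] [527.68943975 378.03969225]
-0.014 0.045 -0.016 [253.04083794 226.48306224] [265.20418969 232.41531122]
-0.014 0.045 0.016 [299.2374294  226.48374647] [496.18714699 232.41873233]
8.525
```

View pics/w4.png

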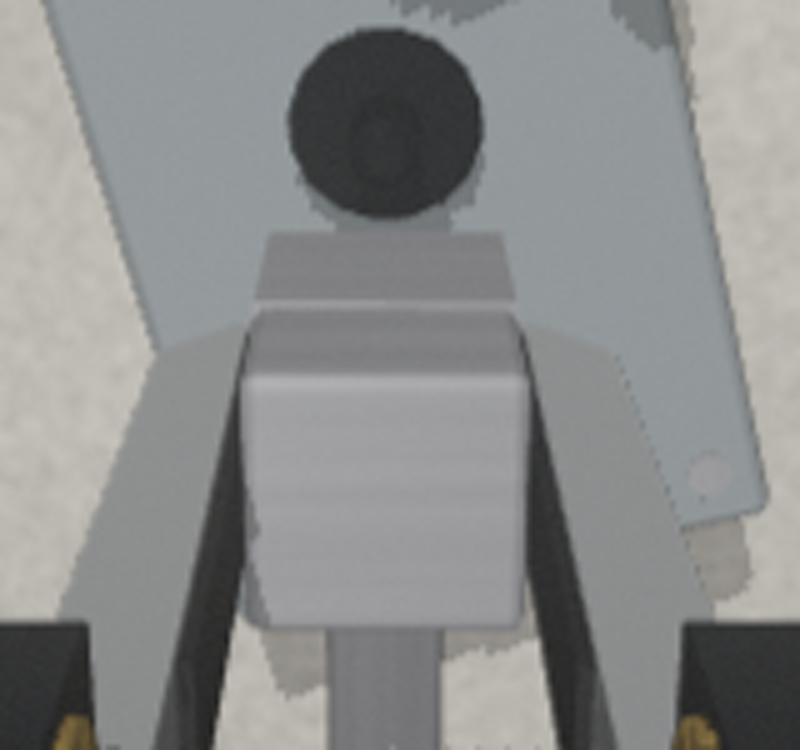

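```bash
cat >> h.py <<'E'
SH=np.array([0.562,0.0355])
D=0.0017
def tcp_for(hub,y,z):
    return [hub[0]-np.sin(y)*D, hub[1]+np.cos(y)*D, z]
E
python3 - <<'E'
from h import *
import pickle
c=vision.get_calibration('wrist'); print('post',px2w(c,277,204.4,0.04))
r.move_l([0.5227,0.3731,0.25],vel=0.2)
y=np.radians(80); q=down(y)
r.move_to(tcp_for(SH,y,0.235),q)
r.hold(0.2)
print(telemetry.current_ee_pos(),telemetry.current_wrist_force(),telemetry.current_t())
c=vision.get_calibration('wrist'); im=vision.snapshot('wrist'); save(im,'w5.png',scale=1.4)
im=vision.snapshot('scene'); save(im,'s5.png',(230,170,420,310),4)
E
```

```text
post [0.52100926 0.37252088 0.04      ]
[0.5604732  0.036946   0.23497712] [-0.31538304  0.1993957  -3.5110302 ] 10.4083
```

View pics/w5.png

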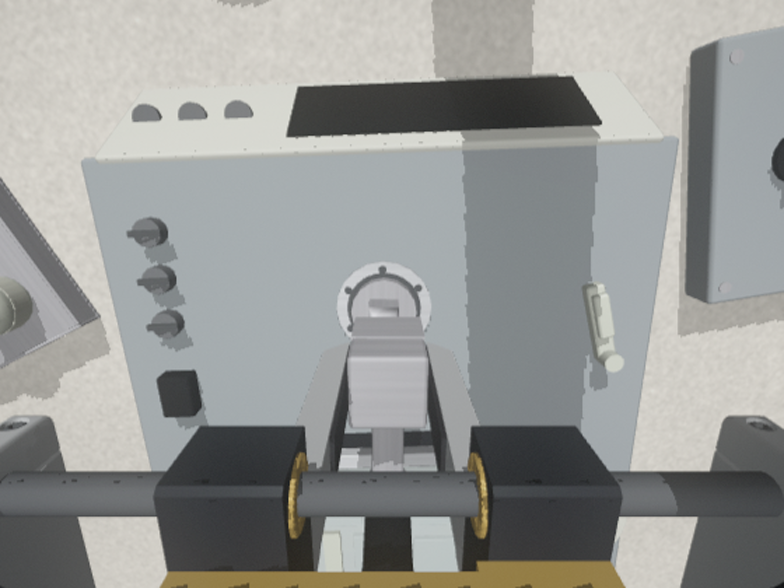

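View pics/s5.png

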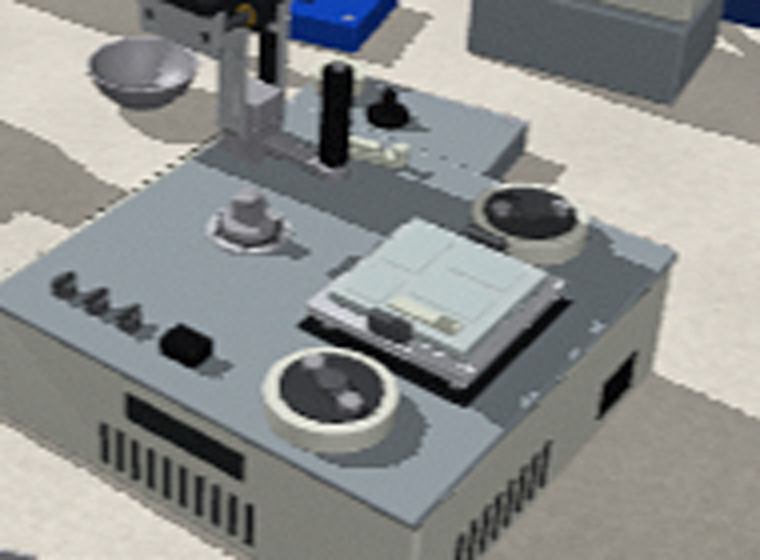

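```bash
sed -i 's/^SH=.*/SH=np.array([0.5618,0.0343])/' h.py; python3 - <<'E'
from h import *
y=np.radians(80)
P=tcp_for(SH,y,0.208); r.move_l(P,vel=0.1)
r.hold(0.15)
f0=np.array(telemetry.current_wrist_force());print(f0, telemetry.current_ee_pos())
P[2]=0.177
g=r.move_l(P,vel=0.03,guard=6)
print(g,telemetry.current_ee_pos(),np.array(telemetry.current_wrist_force())-f0,telemetry.current_torque(),telemetry.current_t())
im=vision.snapshot('scene'); save(im,'s6.png',(250,190,350,265),8)
E
```

```text
[ 0.44647947  0.16458788 -2.39437128] [0.56070193 0.03460612 0.20878373]
False [0.56057125 0.03450752 0.17692626] [ 2.33040158 -1.03767189 -2.66203553] [-0.10727829 -0.69825911 -0.03261288] 12.2583
```

View pics/s6.png

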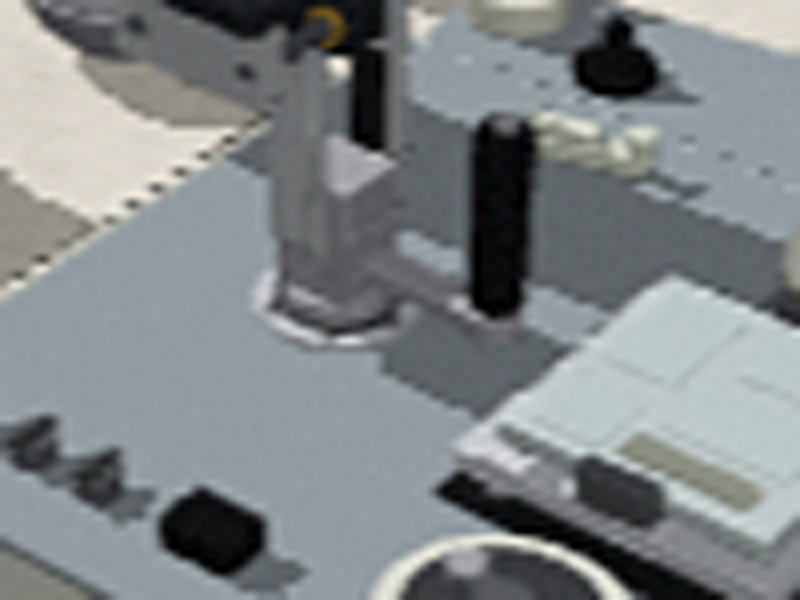

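```bash
python3 - <<'E'
from h import *
p=list(telemetry.current_ee_pos()); p[2]=0.170
f0=np.array(telemetry.current_wrist_force())
g=r.move_l(p,vel=0.02,guard=7)
print(g,telemetry.current_ee_pos(),np.array(telemetry.current_wrist_force())-f0,telemetry.current_torque(),telemetry.current_t())
gripper_to(0.06); r.hold(0.1)
print(telemetry.current_ee_pos(),telemetry.current_wrist_force())
im=vision.snapshot('scene'); save(im,'s7.png',(250,190,350,265),8)
im=vision.snapshot('wrist'); save(im,'w7.png',scale=1.4)
for t in ['hub_mid','grip_mid','crank']:
    print(t,[(np.round(d['at'],4).tolist(),round(d['score'],2)) for d in models.mark_of(t,'scene')])
print(telemetry.current_t())
E
```

```text
True [0.56063057 0.03452927 0.17622901] [-5.30189988  1.36832716  9.23761857] [ 0.03514844 -0.06546169 -0.02893682] 12.5333
[0.56108088 0.03432571 0.17486262] [-1.29442841  0.64830794  0.36590398]
hub_mid [([0.5598, 0.0363, 0.173], 0.9), ([0.5247, 0.3743, 0.0382], 0.38)]
grip_mid [([0.6346, 0.0202, 0.1867], 0.72)]
crank [([0.5599, 0.0361, 0.1297], 0.65)]
13.5167
```

View pics/s7.png

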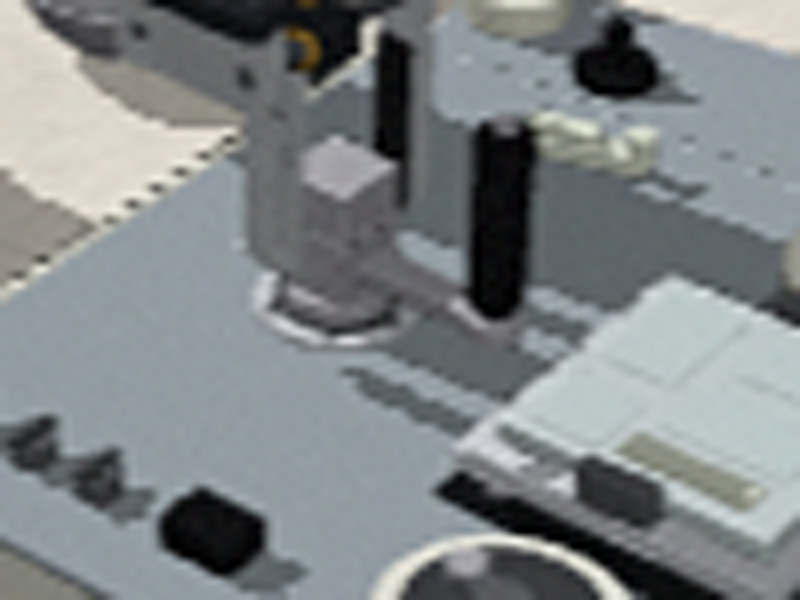

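View pics/w7.png

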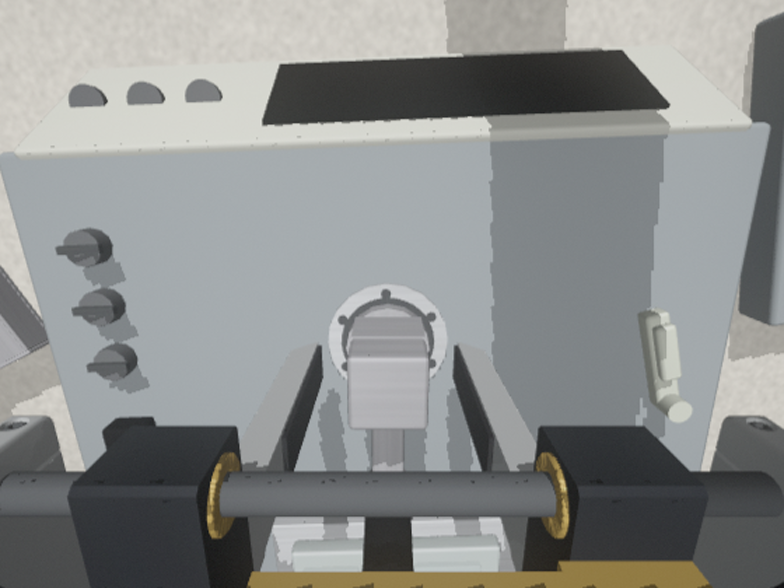

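```bash
cat >> h.py <<'E'
AX=np.array([0.5622,0.0345]); RG=0.072; ZG=0.214
def gp(th): return [AX[0]+RG*np.cos(th),AX[1]+RG*np.sin(th),ZG]
E
python3 - <<'E'
from h import *
p=list(telemetry.current_ee_pos()); p[2]=0.262; r.move_l(p,vel=0.25)
gripper_to(0.05,25)
th=np.radians(-10); P=gp(th)
r.move_l([P[0],P[1],0.262],vel=0.2)
r.hold(0.1)
im=vision.snapshot('wrist'); save(im,'w8.png',scale=1.4)
c=vision.get_calibration('wrist'); print(w2px(c,[*P[:2],0.225])*1.4)
print(telemetry.current_ee_pos(),telemetry.current_wrist_force(),telemetry.current_t())
E
```

```text
[386.89905877 352.97215102]
[0.63175329 0.02233311 0.26224402] [0.46490071 0.49240631 0.25465916] 15.0833
```

View pics/w8.png

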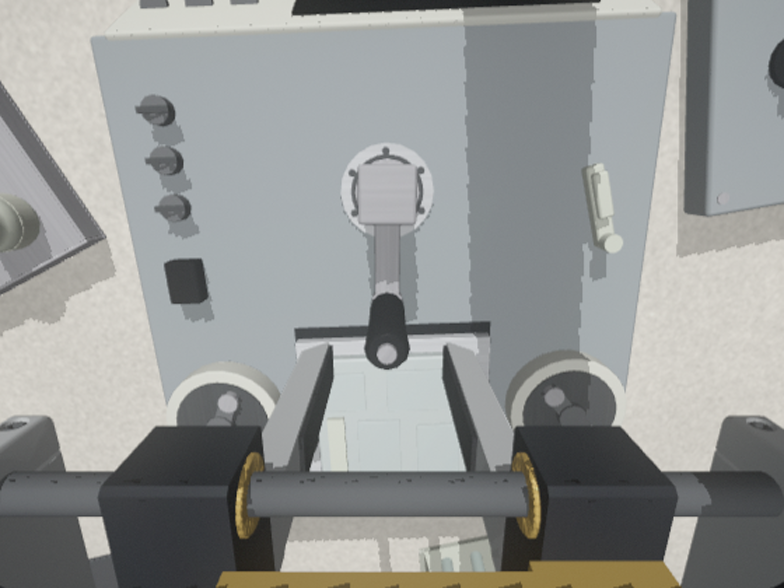

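```bash
python3 - <<'E'
from h import *
import json
f0=np.array(telemetry.current_wrist_force())
th=np.radians(-10); P=gp(th)
print(r.move_l(P,vel=0.15,guard=8)); gripper_to(0.015,25)
print(telemetry.current_opening(),telemetry.current_ee_pos(),np.array(telemetry.current_wrist_force())-f0)
t0=telemetry.current_t()
for k in range(6):
    th-=np.radians(12)
    g=r.move_l(gp(th),vel=0.08,guard=7)
    F=np.array(telemetry.current_wrist_force())-f0; p=np.array(telemetry.current_ee_pos())
    ta=np.arctan2(p[1]-AX[1],p[0]-AX[0]); t=np.array([np.sin(ta),-np.cos(ta)]); n=np.array([np.cos(ta),np.sin(ta)])
    print(g,round(np.degrees(th)),np.round(np.degrees(ta),1),'rad',np.round(1e3*np.hypot(*(p-[*AX,0])[:2]),1),'Ft',np.round(F[:2]@t,1),'Fn',np.round(F[:2]@n,1),np.round(F[2],1),round(telemetry.current_t()-t0,2))
    if g or F[:2]@t<-9: break
json.dump(dict(th=th,f0=f0.tolist()),open('st.json','w'))
E
```

```text
False
0.02172449043192194 [0.63347533 0.02193561 0.21444499] [-0.19348359 -0.85755704  0.96615623]
False -22 -22.5 rad 73.0 Ft -0.7 Fn 2.2 2.9 0.34
False -34 -34.4 rad 72.9 Ft -0.8 Fn 3.3 4.4 0.68
False -46 -46.2 rad 72.9 Ft 0.5 Fn 4.1 4.9 1.02
False -58 -58.2 rad 72.8 Ft -0.5 Fn 4.3 5.3 1.37
False -70 -70.3 rad 72.7 Ft 0.6 Fn 5.7 5.9 1.71
False -82 -82.6 rad 72.5 Ft -0.6 Fn 4.2 6.2 2.05
```

```bash
cat > wind.py <<'E'
from h import *
import json,sys
N=int(sys.argv[1]); stp=float(sys.argv[2]); vel=float(sys.argv[3])
s=json.load(open('st.json')); th=s['th']; f0=np.array(s['f0'])
for k in range(N):
    th-=np.radians(stp)
    g=r.move_l(gp(th),vel=vel,guard=7)
    F=np.array(telemetry.current_wrist_force())-f0; p=np.array(telemetry.current_ee_pos())
    ta=np.arctan2(p[1]-AX[1],p[0]-AX[0]); t=np.array([np.sin(ta),-np.cos(ta)]); n=np.array([np.cos(ta),np.sin(ta)])
    print(g,round(np.degrees(th)),np.round(np.degrees(ta),1),'rad',np.round(1e3*np.hypot(*(p-[*AX,0])[:2]),1),'Ft',np.round(F[:2]@t,1),'Fn',np.round(F[:2]@n,1),np.round(F[2],1),round(telemetry.current_t(),2))
    if g or F[:2]@t<-8: break
json.dump(dict(th=th,f0=f0.tolist(),g=bool(g)),open('st.json','w'))
save(vision.snapshot('scene'),sys.argv[4],(230,170,420,310),4)
E
python3 wind.py 9 12 0.08 s9.png
```

```text
False -94 -94.8 rad 72.4 Ft -1.1 Fn 3.3 7.8 18.5
False -106 -107.1 rad 72.2 Ft 0.3 Fn 3.2 8.4 18.84
False -118 -119.2 rad 72.2 Ft 0.0 Fn 2.1 8.1 19.18
False -130 -131.3 rad 72.0 Ft -0.7 Fn 2.1 6.0 19.52
False -142 -143.1 rad 71.9 Ft -0.4 Fn 0.1 5.9 19.87
False -154 -154.7 rad 71.8 Ft -0.4 Fn -0.0 5.5 20.21
False -166 -166.3 rad 71.8 Ft -1.0 Fn -0.7 6.0 20.55
False -178 -177.9 rad 71.7 Ft -1.3 Fn -1.9 4.0 20.89
False -190 170.2 rad 71.7 Ft -0.8 Fn -3.2 4.2 21.23
```

View pics/s9.png

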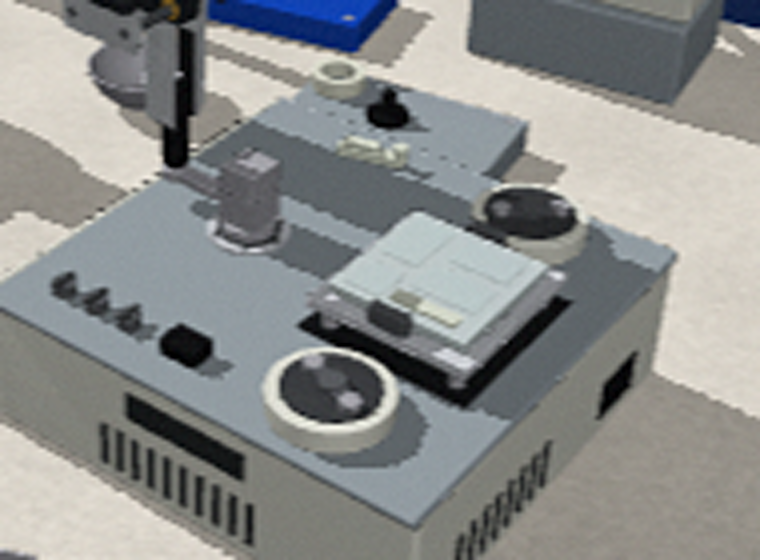

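```bash
python3 wind.py 24 10 0.05 s10.png
```

```text
False -200 160.2 rad 71.7 Ft -2.0 Fn -3.1 3.8 21.68
False -210 150.2 rad 71.7 Ft -2.0 Fn -3.5 3.2 22.08
False -220 140.5 rad 71.7 Ft -2.1 Fn -5.0 3.5 22.48
False -230 130.8 rad 71.8 Ft -2.6 Fn -6.0 4.8 22.88
False -240 121.0 rad 71.8 Ft -1.6 Fn -4.6 5.2 23.28
False -250 111.4 rad 71.8 Ft -2.4 Fn -4.4 5.9 23.68
False -260 101.7 rad 71.9 Ft -2.1 Fn -4.0 7.4 24.08
False -270 92.0 rad 72.0 Ft -1.6 Fn -3.0 7.0 24.48
False -280 82.2 rad 72.1 Ft -1.3 Fn -1.8 7.0 24.88
False -290 72.4 rad 72.2 Ft -2.3 Fn -1.0 6.6 25.28
True -300 67.4 rad 72.2 Ft -3.3 Fn -0.7 5.5 25.55
```

View pics/s10.png

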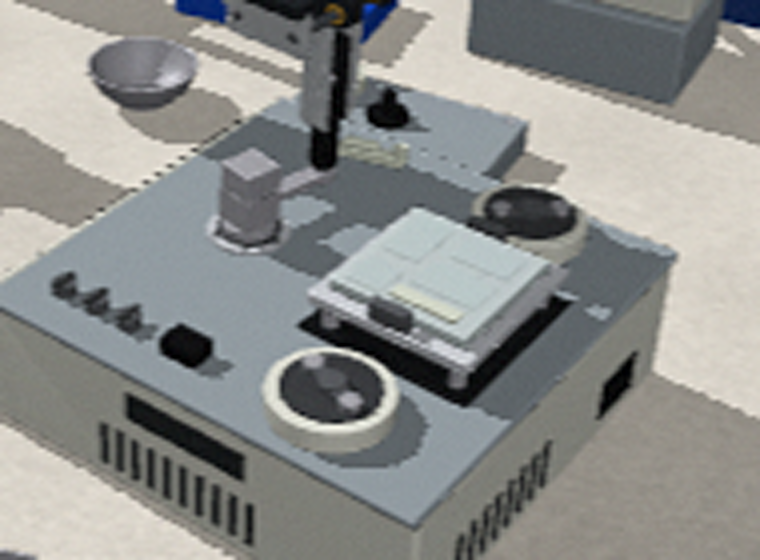

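```bash
python3 - <<'E'
from h import *
import json
s=json.load(open('st.json')); f0=np.array(s['f0'])
for dth in (5,):
    p=np.array(telemetry.current_ee_pos()); ta=np.arctan2(p[1]-AX[1],p[0]-AX[0])
    t=np.array([np.sin(ta),-np.cos(ta)])
    print('before',np.degrees(ta),(np.array(telemetry.current_wrist_force())-f0)[:2]@t)
    g=r.move_l(gp(ta-np.radians(dth)),vel=0.03,guard=5)
    p=np.array(telemetry.current_ee_pos()); tb=np.arctan2(p[1]-AX[1],p[0]-AX[0])
    print(g,np.degrees(tb),(np.array(telemetry.current_wrist_force())-f0)[:2]@t,telemetry.current_t())
for n in('scene','top'):
    vision.snapshot(n); print([(np.round(d['at'],4).tolist(),round(d['score'],2)) for d in models.mark_of('carrier_top',n)])
E
```

```text
before 67.47411637663735 -2.5608799278440673
False 66.92411609757097 -5.87851209786654 25.85
[([0.7228, 0.0134, 0.1636], 0.77)]
[([0.7193, 0.0102, 0.1613], 0.98)]
```

```bash
python3 - <<'E'
from h import *
import json
s=json.load(open('st.json')); f0=np.array(s['f0'])
def st():
    p=np.array(telemetry.current_ee_pos()); ta=np.arctan2(p[1]-AX[1],p[0]-AX[0]); t=np.array([np.sin(ta),-np.cos(ta)])
    F=np.array(telemetry.current_wrist_force())-f0
    print(np.round(np.degrees(ta),2),'Ft',np.round(F[:2]@t,1),np.round(F,1),round(telemetry.current_t(),2)); return ta,p
r.hold(0.15); ta,p=st()
q=gp(ta-np.radians(0.2)); r.move_l(q,vel=0.03); r.hold(0.15); ta,p=st()
gripper_to(0.05); r.hold(.1); ta2,p2=st()
E
```

```text
66.96 Ft -6.3 [-5.7  2.7  9. ] 26.2
68.83 Ft 0.4 [ 0.3 -0.5  5.8] 26.68
66.79 Ft -0.0 [-0.1 -0.1 -0.3] 27.42
```

```bash
python3 - <<'E'
from h import *
p=list(telemetry.current_ee_pos()); p[2]=0.264; r.move_l(p,vel=0.25)
y=np.radians(-22); q=down(y)
gripper_to(0.065,40)
r.move_to([AX[0],AX[1],0.264],q); r.hold(0.1)
c=vision.get_calibration('wrist'); im=vision.snapshot('wrist'); save(im,'w11.png',scale=1.4)
th=np.radians(68)
for P in ([*AX,0.180],[*gp(th)[:2],0.225]): print(w2px(c,P)*1.4)
import pickle; pickle.dump(c,open('c11.pkl','wb'))
print(np.degrees(yaw()),telemetry.current_ee_pos(),telemetry.current_t())
E
```

```text
[387.44762908 318.66618239]
[387.58752346 198.57114748]
-21.969372321832836 [0.56223489 0.03463249 0.26394073] 29.8583
```

View pics/w11.png

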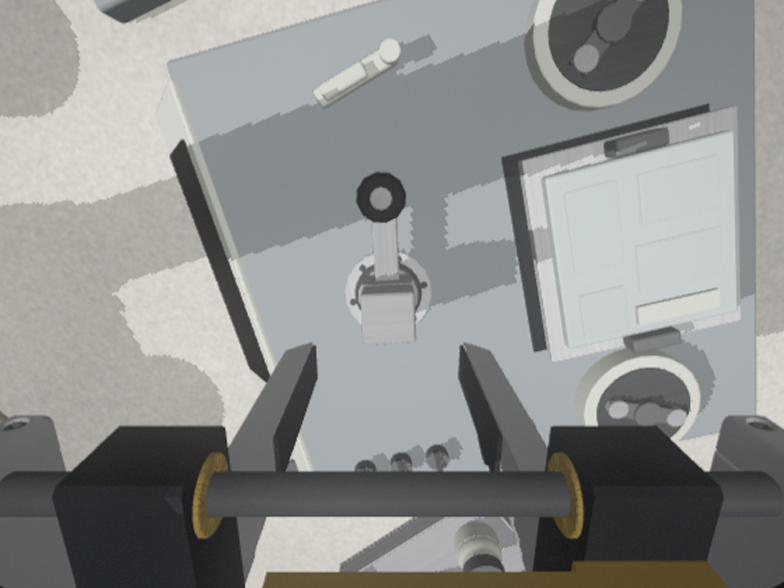

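```bash
python3 - <<'E'
from h import *
y=np.radians(-19.7); q=down(y)
r.move_to([AX[0],AX[1],0.262],q)
g=r.move_l([AX[0],AX[1],0.177],vel=0.12,guard=8); print(g,telemetry.current_ee_pos())
f0=np.array(telemetry.current_wrist_force())
gripper_to(0.02,40); print(telemetry.current_opening(),np.array(telemetry.current_wrist_force())-f0,telemetry.current_ee_pos())
p=list(telemetry.current_ee_pos())
p[2]=0.190
print(r.move_l(p,vel=0.05,guard=25),telemetry.current_wrist_force())
p[2]=0.235
print(r.move_l(p,vel=0.15,guard=25),telemetry.current_wrist_force())
c=vision.get_calibration('wrist'); pp=np.array(telemetry.current_ee_pos());M=toolR()
im=vision.snapshot('wrist'); save(im,'w12.png',scale=1.4); save(im,'w12c.png',(200,180,360,330),5)
# +y rear edge not visible; near edges: tool y = -16 side is crank +x side
for d in (-.016,-.002,0,.002,.016):
    a=w2px(c,pp+M@[0,d-.016,-.003]); b=w2px(c,pp+M@[0,d+.016,-.003]); print(d,(a-[200,180])*5,(b-[200,180])*5)
print(np.degrees(yaw()),pp,telemetry.current_opening(),telemetry.current_t())
E
```

```text
False [0.56282639 0.03445148 0.17765659]
0.03141085546087115 [0.03276382 0.09802616 0.9482225 ] [0.56248086 0.03440666 0.17725455]
False [-0.07308209 -0.18401371 -1.15493176]
False [ 0.34357622 -0.22208346 -3.15868492]
-0.016 [383.6512144  224.23591671] [383.59580547 497.77569432]
-0.002 [383.62621117 347.67052404] [383.57340794 608.34658774]
0 [383.62273871 364.81316307] [383.57029267 623.72590036]
0.002 [383.61929033 381.83691294] [383.56719786 639.00415967]
0.016 [383.59580547 497.77569432] [383.54609081 743.20426456]
-19.700971605333702 [0.56191042 0.034445   0.23482172] 0.031833152446067825 32.4917
```

View pics/w12.png

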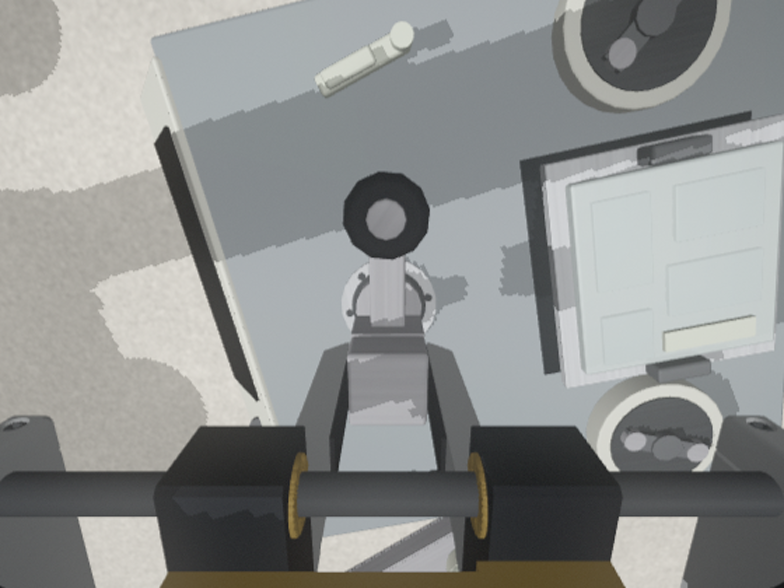

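View pics/w12c.png

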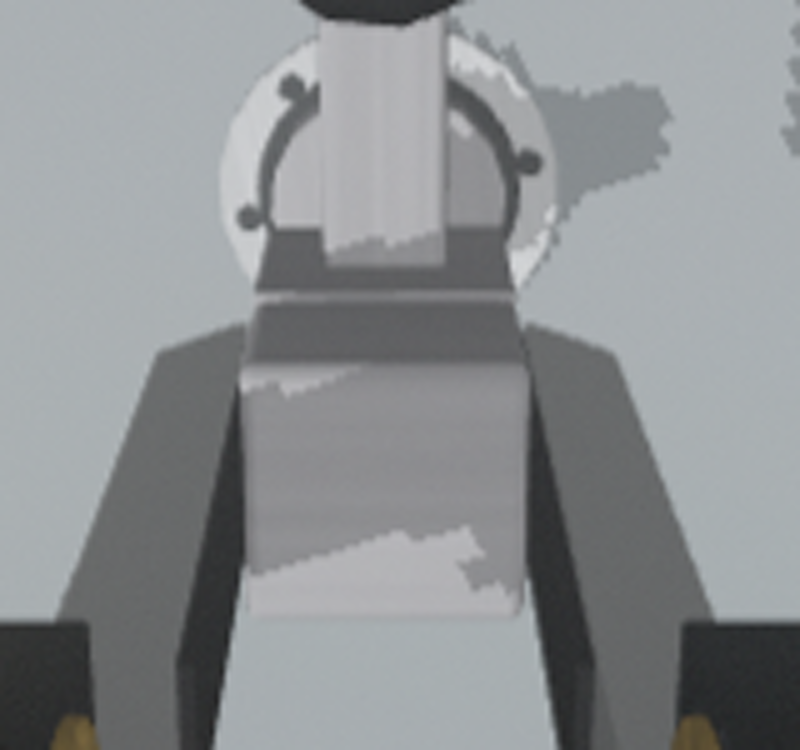

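```bash
python3 - <<'E'
from h import *
import pickle
p=list(telemetry.current_ee_pos()); p[2]=0.265; r.move_l(p,vel=0.25)
y=np.radians(-90); q=down(y); PO=[0.522,0.3725]
j=inverse_kinematics([*PO,0.24],q); print(np.round(j,2))
r.move_to([*PO,0.24],q)
r.move_l([*PO,0.19],vel=0.2); r.hold(0.2)
c=vision.get_calibration('wrist'); pp=np.array(telemetry.current_ee_pos());M=toolR()
im=vision.snapshot('wrist'); save(im,'w13.png',scale=1.4); save(im,'w13c.png',(200,100,360,250),5)
np.save('c13.npy',im);pickle.dump((c,pp,M),open('c13.pkl','wb'))
print(pp,telemetry.current_wrist_force(),telemetry.current_t())
for P in([*PO,.04],[*PO,.063]): print((w2px(c,P)-[200,100])*5)
E
```

```text
[ 0.51  0.37  1.34 -0.    1.43  2.08]
[0.52307912 0.37288204 0.19182928] [-0.22787965  0.44656622 -3.48400428] 34.9917
[386.41941119 535.46058642]
[386.52169776 566.92488287]
```

View pics/w13.png

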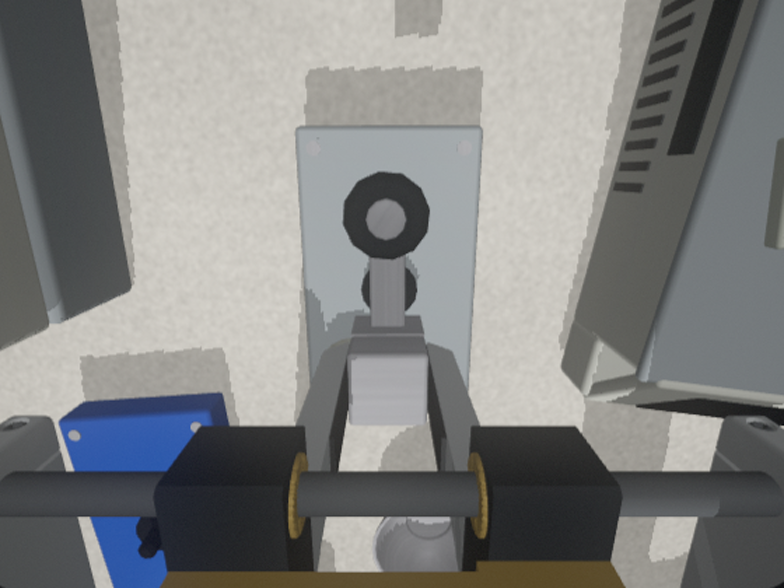

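View pics/w13c.png

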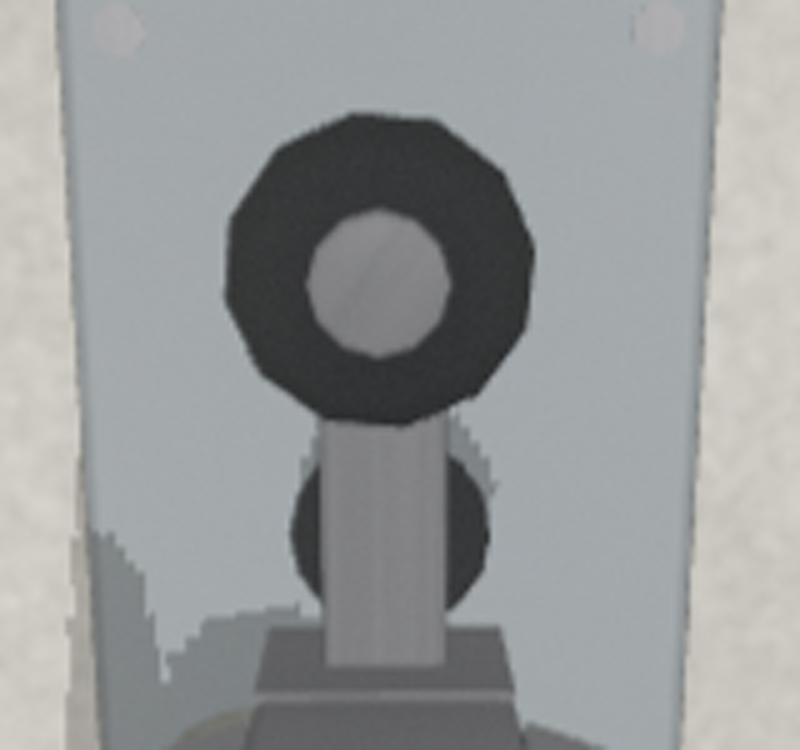

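```bash
python3 - <<'E'
from h import *
P=[0.5225,0.372,0.116]; r.move_l(P,vel=0.15); r.hold(0.3); 
e=np.array(telemetry.current_ee_pos()); print(e)
f0=np.array(telemetry.current_wrist_force())
P[2]=0.092; g=r.move_l(P,vel=0.04,guard=7)
print(g,telemetry.current_ee_pos(),np.array(telemetry.current_wrist_force())-f0)
if not g:
    P[2]=0.078; f0=np.array(telemetry.current_wrist_force()); g=r.move_l(P,vel=0.02,guard=6)
    print(g,telemetry.current_ee_pos(),np.array(telemetry.current_wrist_force())-f0)
print(telemetry.current_t())
save(vision.snapshot('scene'),'s14.png',(280,160,400,250),6)
E
```

```text
[0.52298065 0.3723092  0.11704537]
False [0.52262609 0.372083   0.09197013] [ 0.27231449  0.26587246 -0.07214159]
True [0.52266782 0.37210646 0.08525758] [ 0.13430571 -0.59110377  8.33388986]
37.1333
```

View pics/s14.png

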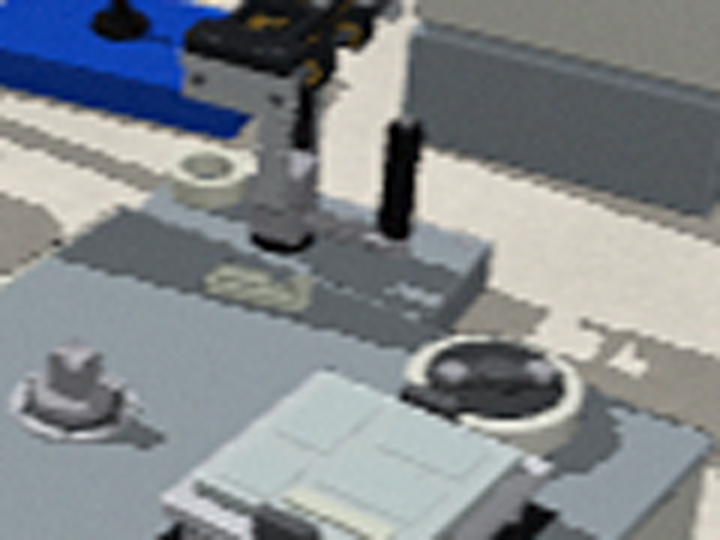

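```bash
python3 - <<'E'
from h import *
gripper_to(0.06); r.hold(0.1)
p=list(telemetry.current_ee_pos()); p[2]=0.21; print(r.move_l(p,vel=0.15,guard=6)); r.hold(0.2)
im=vision.snapshot('wrist'); save(im,'w15.png',scale=1.4)
im=vision.snapshot('scene'); save(im,'s15.png',(230,150,420,290),4)
for t in ['crank','hub_mid','grip_mid','carrier_top','tape','shaft_seat']:
    print(t,[(np.round(d['at'],4).tolist(),round(d['score'],2)) for d in models.mark_of(t,'scene')])
print(telemetry.current_wrist_force(),telemetry.current_t())
E
```

```text
False
crank [([0.5209, 0.373, 0.0418], 0.57), ([0.4561, 0.4003, 0.0344], 0.55)]
hub_mid [([0.5239, 0.3757, 0.081], 0.74)]
grip_mid [([0.5976, 0.3697, 0.0956], 0.69)]
carrier_top [([0.7246, 0.0129, 0.1652], 0.84)]
tape [([0.4548, 0.4009, 0.0368], 0.57)]
shaft_seat [([0.5609, 0.0375, 0.1297], 0.76), ([0.5285, -0.3212, 0.0084], 0.24)]
[ 0.11091573 -0.422307   -0.22754056] 39.5083
```

View pics/w15.png

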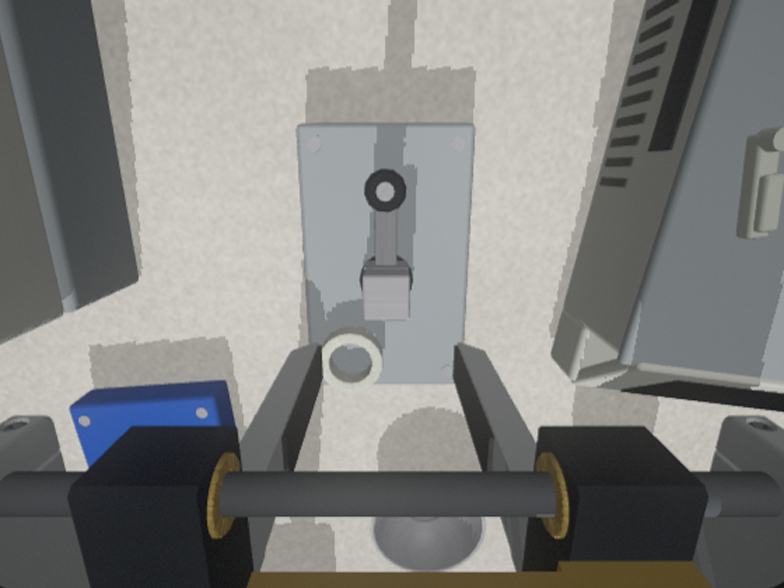

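View pics/s15.png

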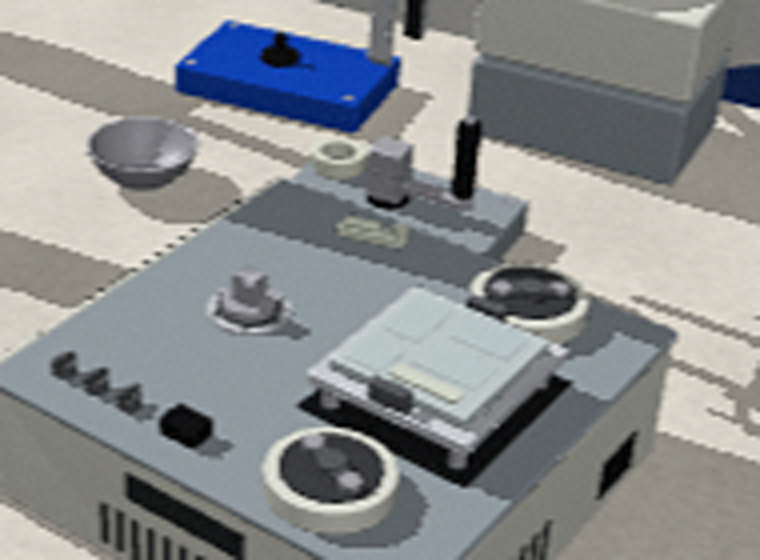

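```bash
python3 - <<'E'
from h import *
r.sign_off(); print(telemetry.current_t())
E
```

```text
the job is handed in; nothing more can be done
the job is handed in; nothing more can be done
```

The cassette carrier is up against its upper stop and the crank is back down on its post on the grey holder. I handed the job in at about 39.5 s of the 72 s allowed.

- **Fitting:** I took the crank off the grey holder (not the blue look-alike). It went onto the square shaft first try, and contact came with its underside at about 131 mm, against the 132 mm expected for fully home.
- **Winding:** I wound it clockwise by the grip for about 283 degrees until it blocked. A further 5-degree command moved it only about 0.5 degree, at roughly 6 N. I then eased the sideways force at the grip to near 0 N before letting go.
- **Carrier height:** After winding, the cameras put the carrier top at 161 to 165 mm, against 160 mm expected at the stop. It looks unmoved between winding and the last picture.
- **Easing off:** The gripper went back about 2 degrees as I eased off. I put that down to play in the socket; if the shaft turned with it, the carrier dropped less than 0.1 mm.
- **Parking:** The crank touched down at the same tool height it was picked up from (85.3 mm against 85.1 mm). It now points about 14 degrees away from its original direction, which the task allows.
- **Everything else:** The last pictures show the tape, clip and bowl where they were. They do not clearly show the jar, vial and bottle; I did not go near those. The gripper was open and clear of everything.

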